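File seed sample jars in the rack in order

TASK

Put the inspected seed samples from the light box into the wooden rack in order: first the red-capped jar into pocket 1 (one dot), then the blue-capped jar into pocket 2 (two dots). Set each glass jar down gently, upright on the pocket's floor, without dropping it, and let go; leave the other jars where they stand.

Things in the scene. Friction and masses are not known exactly. Their poses are not given: they have to be found in the camera images.
- jar_red_center (a point): Amber glass sample jar with a red screw cap and a red stripe round its paper label; a closed upright cylinder 34 mm in diameter (body and cap alike) and 90 mm tall (cap: the top 28 mm), 60 to 130 g. The point is its centre, 45 mm above its underside; z is its upright axis. It starts standing somewhere on the glowing light box with three other jars, at least 80 mm between centres; any jar may stand in any place there. This one goes into pocket 1.
- jar_blue_center (a point): Amber glass sample jar with a blue screw cap and a blue stripe round its paper label; a closed upright cylinder 34 mm in diameter (body and cap alike) and 90 mm tall (cap: the top 28 mm), 60 to 130 g. The point is its centre, 45 mm above its underside; z is its upright axis. It starts standing somewhere on the glowing light box with three other jars, at least 80 mm between centres; any jar may stand in any place there. This one goes into pocket 2.
- jar_yellow_center (a point): Amber glass sample jar with a yellow screw cap and a yellow stripe round its paper label; a closed upright cylinder 34 mm in diameter (body and cap alike) and 90 mm tall (cap: the top 28 mm), 60 to 130 g. The point is its centre, 45 mm above its underside; z is its upright axis. It starts standing somewhere on the glowing light box with three other jars, at least 80 mm between centres; any jar may stand in any place there. A bystander, to be left standing.
- jar_green_center (a point): Amber glass sample jar with a green screw cap and a green stripe round its paper label; a closed upright cylinder 34 mm in diameter (body and cap alike) and 90 mm tall (cap: the top 28 mm), 60 to 130 g. The point is its centre, 45 mm above its underside; z is its upright axis. It starts standing somewhere on the glowing light box with three other jars, at least 80 mm between centres; any jar may stand in any place there. A bystander, to be left standing.
- jar_white_center (a point): Amber glass sample jar with a white screw cap and a white stripe round its paper label; a closed upright cylinder 34 mm in diameter (body and cap alike) and 90 mm tall (cap: the top 28 mm), 60 to 130 g. The point is its centre, 45 mm above its underside; z is its upright axis. It starts in pocket 4 of the rack and stays there.
- rack: Fixed light-wood rack: one row of four square pockets, 64 mm apart, along the rack's y axis, plus a white marking strip along its +x side (the side away from the robot) with one, two, three or four black dots beside each pocket. 264 mm long (y); the pocket row is 72 mm wide (x), 114 mm with the strip; rim 20 mm above the table. Origin: on the table under the centre of the pocket row. Pocket 1 is at the +y end (the robot's left), pocket 4 at the -y end.
- light_box: Fixed white inspection light box with a glowing top on which the four jars stand, 300 x 320 mm and 45 mm high. Origin: centre of its underside, on the table.
- pocket1 (a point): Centre of the floor of pocket 1 (marked with one dot): a square pocket 56 x 56 mm inside, 15 mm deep, its floor 5 mm above the table, walls 8 mm thick; axes parallel to the rack's. Empty at the start.
- pocket2 (a point): Centre of the floor of pocket 2 (marked with two dots): a square pocket 56 x 56 mm inside, 15 mm deep, its floor 5 mm above the table, walls 8 mm thick; axes parallel to the rack's. Empty at the start.
- pocket3 (a point): Centre of the floor of pocket 3 (marked with three dots): a square pocket 56 x 56 mm inside, 15 mm deep, its floor 5 mm above the table, walls 8 mm thick; axes parallel to the rack's. Empty at the start; stays empty.
- pocket4 (a point): Centre of the floor of pocket 4 (marked with four dots): a square pocket 56 x 56 mm inside, 15 mm deep, its floor 5 mm above the table, walls 8 mm thick; axes parallel to the rack's. Holds the white-capped jar.

How it is judged:
By the outcome, as a careful person would: the job done as asked, in the order asked, and still so for the second after the job is handed in, with the robot touching nothing.
It also fails if it takes over 59 s, if anything falls off the work surface, if the arm or the gripper's body presses on something with over 40 N, if the wrist force passes 120 N, or if a joint passes its speed limit or range.

ROBOT

A 7-joint arm with a two-finger parallel gripper is mounted at the origin on the work surface. World frame = base frame: x ahead of the robot, y to its left, z up, the work surface at z = 0. Lengths are in mm, angles in rad, forces in N, time in s.
With the tool pointing down it reaches from about 400 to 750 mm from the base axis. Payload 19.5 kg.
Tool frame: the origin (TCP) lies between the finger pads; the fingertips stand 14 mm ahead of it and the grasp point (between the pads) lies 5 mm behind it; y points along the fingers, x is the direction in which the jaws open and shut, and the axes are right-handed (so a half turn about y gives the same grasp; the last joint's range is limited). The gripper opens to 85 mm and grips with 20 to 120 N. Pads are 22 mm wide; open, the fingers measure 114 mm over their backs; the gripper's body (76 mm by 85 mm) begins 54 mm behind the grasp point. The pads swing forward as they close: fully open they stand 13 mm farther back than shut.
Start: joints at [-1.342, 0.707, -0.028, 1.485, 0.022, 0.951, -0.075], TCP at [153.803, 554.023, 245.268] pointing down, gripper open.
Joint ranges: [-2.71, 2.71], [-0.32, 2.16], [-1.57, 1.52], [0, 2.45], [-1.46, 4.6], [0, 2.02], [-2.83, 2.83]. Speed limits (rad/s): [1.89, 1.89, 2.57, 2.57, 3.01, 3.01, 3.01].

INTERFACE

Orientations are given as a unit quaternion [w, x, y, z].
In Python, from plant import arm gives the robot as it stands.
- The arm moves only by the tool move_arm, never from a script. Its argument "plan" is a list of rows, each a list of 7 numbers: the shift along the tool's x, y, z in mm, then the turn, a rotation vector about the tool's x, y, z in rad, then the closure, from -1 (fully open) to 1 (shut). In form: [[x, y, z, wx, wy, wz, jaw], ...]. A call has 1 to 12 rows; each row shifts and turns the pose as measured when the row begins, along the tool's axes as they then stand; what a row does not reach is not made up. A row lasts 1/8 s, in which the tool goes at most 62.5 mm and 10.7 degrees, less where a joint would pass 70% of its speed; a pose out of reach is approached as far as the arm can. A call with a gripper value outside its range is refused whole. The fingers move at their own pace and stop on an object; "grip_force" is the grip in N (left out, the last holds). Time passes only in rows, so rows that do not move let the fingers close. It gives the time, the measured TCP pose, the force and the opening at its end, in the units of the state.
- arm.read_state(): the state, without advancing time (a new reading comes with each control period).
- arm.camera(name): name is "side" or "top"; returns the picture (480x640x3 uint8, red, green, blue); there is no depth.
- arm.calibration(name): a dict with "vertical_fov" (degrees; the focal length in pixels is half the picture's height over the tangent of half this angle, whatever the lens; pixels are square), "cx", "cy" (the principal point, pixels), "cam_to_world" (4x4, takes a point from camera to world coordinates). Camera axes: x right, y down, z forward; pixel columns grow to the right and rows downward; lengths in mm; the calibration is good to about 2 mm. A picture is of the moment at which its call begins. calibration takes no time and is no camera call.
- arm.job_done(): hands the job in, once; it reports no verdict.
Trained networks look in the newest picture that a camera, given by its name, has taken for a name from the list of things; names that differ only in an ending like _2 or _b are one class to them, and where a whole thing is asked for, a point or a joint stands for the part that bears it (a point fixed in the world has none). Each returns a list of dicts, best first, with "conf" (0 to 1); they miss things now and then, are a little off and sometimes report something else, mostly with a low value. They report only what shows in the picture. A call takes as long as a camera call.
- arm.find_in(thing, camera): "bbox" ([left, top, right, bottom] in pixels, round what is visible of it).
- arm.masks_of(thing, camera): "region" (480x640 bool, what is visible of it) and "bbox" ([left, top, right, bottom] in pixels, round what is visible of it).
The state is a dict: "time": time; "joint_pos": joint angles; "joint_vel": joint speeds; "tau": joint torques, N m; "position": TCP position; "eef_rot": TCP orientation; "contact_force": force on the tool from outside, world axes, zero at the start; "moment": the same for the moment, N m; "opening": finger opening in mm.
Only numpy, scipy, OpenCV 4.12 (cv2) and the standard library are available. Lean on these libraries where they do the work, as an engineer would, in place of code of your own. Each camera call takes 0.05 s, during which the arm holds its last target.

## Working session

There is one attempt and no reset: what is moved stays moved. The work goes in short steps, Python scripts to look and compute and a tool call to move; the robot and the scene stay as the last step left them, time stands still between calls to the robot, and variables do not carry over. Pictures are saved under pics/ and viewed, and the job is handed in when it is done.

Besides the shell and the picture viewer there is one more tool, called as a command line: name --pt "numbers of a row" for each row, then --argument value for the rest. move_arm: Moves the arm, as the interface text tells. Its arguments: {"type":"object","properties":{"plan":{"type":"array"},"grip_force":{"type":"number"}},"required":["plan"]}

```bash
ls; mkdir -p pics; cat > h.py <<'E'
import numpy as np, cv2
from plant import arm
def snap(n,f):
    im=arm.camera(n); cv2.imwrite('pics/'+f,im[:,:,::-1]); return im
E
python3 - <<'E'
from h import *
s=arm.read_state(); print(s)
for n in('top','side'):
    c=arm.calibration(n); print(n,c)
    snap(n,n+'0.png')
    for t in ['jar_red_center','jar_blue_center','jar_yellow_center','jar_green_center','jar_white_center','rack','light_box']:
        print(t,[(np.round(d['bbox']),round(d['conf'],2)) for d in arm.find_in(t,n)])
E
```

```text
pics
{'time': 0.0, 'joint_pos': array([-1.34167246,  0.70712668, -0.02760596,  1.4849744 ,  0.02200261,
        0.95087139, -0.07546075]), 'joint_vel': array([ 0.00023103,  0.00037486, -0.00115786,  0.00141573, -0.00046879,
        0.00098818,  0.0019002 ]), 'tau': array([-1.74673733e-04, -8.83220458e+01,  1.23450324e+00, -2.36165679e+01,
        1.69138040e-02,  6.69395988e-03,  8.02565182e-05]), 'position': array([153.77021862, 553.81655411, 244.81974253]), 'eef_rot': array([-0.56267294,  0.56315747,  0.42763874, -0.42822649]), 'contact_force': array([-0.22780503,  0.29923411, -0.15788398]), 'moment': array([0.00132824, 0.00737692, 0.00092126]), 'opening': 85.25881858379203}
top {'vertical_fov': 43.93224594859246, 'cx': 318.4755090537294, 'cy': 241.78656215615408, 'cam_to_world': array([[-1.78798618e-02, -9.77750224e-01,  2.09009113e-01,
         3.17733786e+02],
       [-9.99831547e-01,  1.83514958e-02,  3.17350736e-04,
         1.91114877e+01],
       [-4.14591960e-03, -2.08968230e-01, -9.77913641e-01,
         1.11527859e+03],
       [ 0.00000000e+00,  0.00000000e+00,  0.0000000
[... 770 characters left out ...]
3249814e+02],
       [ 1.40574490e-02, -8.42798516e-01, -5.38045583e-01,
         6.06904294e+02],
       [ 0.00000000e+00,  0.00000000e+00,  0.00000000e+00,
         1.00000000e+00]])}
jar_red_center [(array([334., 155., 346., 191.]), 0.91), (array([318., 263., 342., 308.]), 0.18)]
jar_blue_center [(array([364., 174., 377., 211.]), 0.82)]
jar_yellow_center [(array([322., 170., 341., 208.]), 0.64)]
jar_green_center [(array([370., 156., 386., 189.]), 0.49), (array([333., 154., 345., 190.]), 0.35)]
jar_white_center [(array([318., 260., 342., 306.]), 0.97)]
rack [(array([232., 276., 349., 397.]), 0.59), (array([284., 168., 414., 254.]), 0.45)]
light_box [(array([280., 166., 412., 254.]), 0.84)]
```

View pics/top0.png

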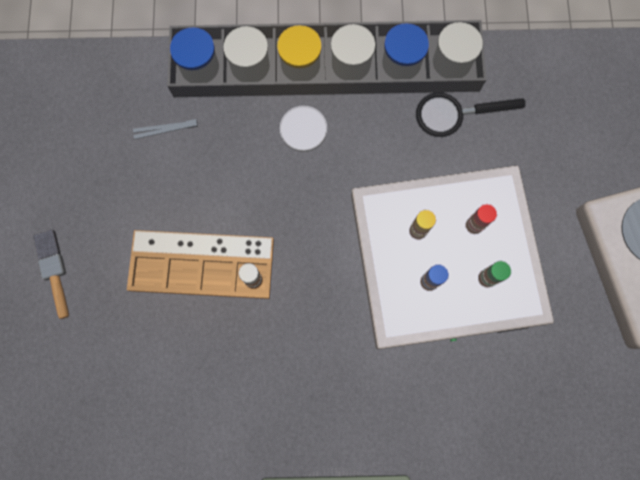

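View pics/side0.png

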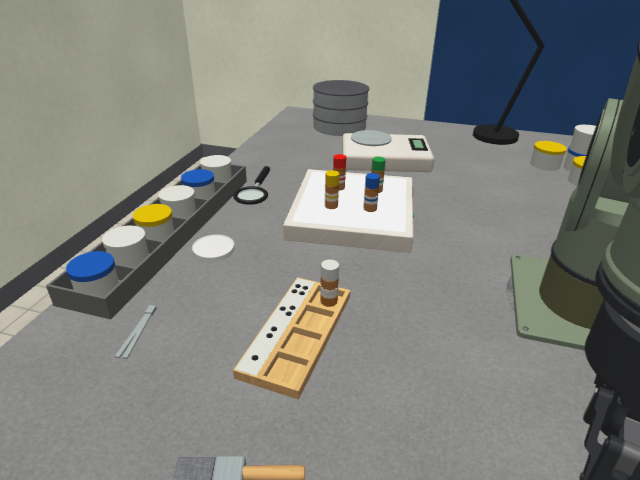

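The top view shows the red cap at about (486,214), blue at (438,274), yellow at (426,219) and green at (500,271). Pocket 1 (one dot) is at about (150,271), and the white jar is at (249,273). The side view agrees. Next I'll measure the positions.

```bash
cat >> h.py <<'E'
def cal(n):
    c=arm.calibration(n); f=240/np.tan(np.radians(c['vertical_fov']/2)); return f,c['cx'],c['cy'],np.array(c['cam_to_world'])
def back(n,uv,z):
    f,cx,cy,T=cal(n); d=T[:3,:3]@np.array([(uv[0]-cx)/f,(uv[1]-cy)/f,1]); o=T[:3,3]; return o+d*(z-o[2])/d[2]
def proj(n,P):
    f,cx,cy,T=cal(n); p=T[:3,:3].T@(np.asarray(P,float)-T[:3,3]); return np.array([f*p[0]/p[2]+cx,f*p[1]/p[2]+cy])
HUE={'red':[(0,8),(172,180)],'blue':[(105,130)],'yellow':[(20,32)],'green':[(45,90)]}
def caps(im,c,bb,m=6):
    hsv=cv2.cvtColor(im,cv2.COLOR_RGB2HSV); M=np.zeros(im.shape[:2],bool)
    for a,b in HUE[c]: M|=(hsv[:,:,0]>=a)&(hsv[:,:,0]<=b)
    M&=(hsv[:,:,1]>110)&(hsv[:,:,2]>60)
    W=np.zeros_like(M); x0,y0,x1,y1=[int(v) for v in bb]; W[max(y0-m,0):y1+m,max(x0-m,0):x1+m]=1; M&=W
    n,l,st,ce=cv2.connectedComponentsWithStats(M.astype(np.uint8)); k=1+np.argmax(st[1:,4]); return l==k,st[k]
E
python3 - <<'E'
from h import *
it=cv2.imread('pics/top0.png')[:,:,::-1].copy(); isd=cv2.imread('pics/side0.png')[:,:,::-1].copy()
B={'top':{'red':(464,203,499,235),'blue':(418,264,446,290),'yellow':(408,212,436,236),'green':(478,260,508,289)},
'side':{'red':(334,155,346,191),'blue':(364,174,377,211),'yellow':(322,170,341,208),'green':(370,156,386,189)}}
from scipy.optimize import least_squares
th=np.linspace(0,2*np.pi,60)
def silh(n,x,y,zt):  # cap silhouette bbox (top 28mm)
    P=[proj(n,(x+17*np.cos(t),y+17*np.sin(t),z)) for t in th for z in(zt,zt-28)]; P=np.array(P)
    h=cv2.convexHull(P.astype(np.float32)); m=cv2.moments(h); return np.array([m['m10']/m['m00'],m['m01']/m['m00']]),P.min(0),P.max(0)
for c in HUE:
    meas={}
    for n,im in(('top',it),('side',isd)):
        M,st=caps(im,c,B[n][c]); ys,xs=np.nonzero(M); meas[n]=np.array([xs.mean(),ys.mean()]); print(c,n,st,meas[n].round(1))
    r=least_squares(lambda p:np.r_[silh('top',p[0],p[1],135)[0]-meas['top']],[450,-150])
    r2=least_squares(lambda p:np.r_[silh('top',*p)[0]-meas['top'],silh('side',*p)[0]-meas['side']],[450,-150,135])
    print('   top-only',r.x.round(1),'both',r2.x.round(1),r2.fun.round(2), silh('top',*r.x,135)[1:], )
# rack corners etc
for uv in[(134,232),(273,237),(269,298),(127,290)]: print(uv,back('top',uv,20).round(1))
for uv in[(354,189),(519,168),(552,323),(380,347)]: print(uv,back('top',uv,45).round(1))
E
python3 - <<'E'
import cv2
a=cv2.imread('pics/top0.png'); c=a[220:310,115:285]; cv2.imwrite('pics/rackz.png',cv2.resize(c,None,fx=4.5,fy=4.5,interpolation=cv2.INTER_CUBIC))
E
```

```text
red top [476 205  20  19 285] [486.2 213.6]
red side [333 154  13  15 174] [339.4 161. ]Traceback (most recent call last):
  File "<stdin>", line 14, in <module>
    return func(*args, **kwargs)
    result = trf(vector_fun.fun, vector_fun.jac, x0, f0, J0, lb, ub, ftol, xtol,
                 gtol, max_nfev, x_scale, loss_function, tr_solver,
                 tr_options.copy(), verbose, callback=callback_wrapped)
    return trf_no_bounds(
        fun, jac, x0, f0, J0, ftol, xtol, gtol, max_nfev, x_scale,
        loss_function, tr_solver, tr_options, verbose, callback=callback)
    f_new = fun(x_new)
    self._update_fun()
    ~~~~~~~~~~~~~~~~^^
    self.f = self.fun_wrapped(xp_copy(self.x))
             ~~~~~~~~~~~~~~~~^^^^^^^^^^^^^^^^^
    return np.atleast_1d(self.fun(x))
                         ~~~~~~~~^^^
    return self.f(x, *self.args, **self.kwargs)
           ~~~~~~^^^^^^^^^^^^^^^^^^^^^^^^^^^^^^
  File "<stdin>", line 14, in <lambda>
  File "<stdin>", line 8, in silh
  File "h.py", line 10, in proj
    f,cx,cy,T=cal(n); p=T[:3,:3].T@(np.asarray(P,float)-T[:3,3]); return np.array([f*p[0]/p[2]+cx,f*p[1]/p[2]+cy])
              ~~~^^^
  File "h.py", line 6, in cal
    c=arm.calibration(n); f=240/np.tan(np.radians(c['vertical_fov']/2)); return f,c['cx'],c['cy'],np.array(c['cam_to_world'])
ValueError: time passes only in moves, steps and waits
```

View pics/rackz.png

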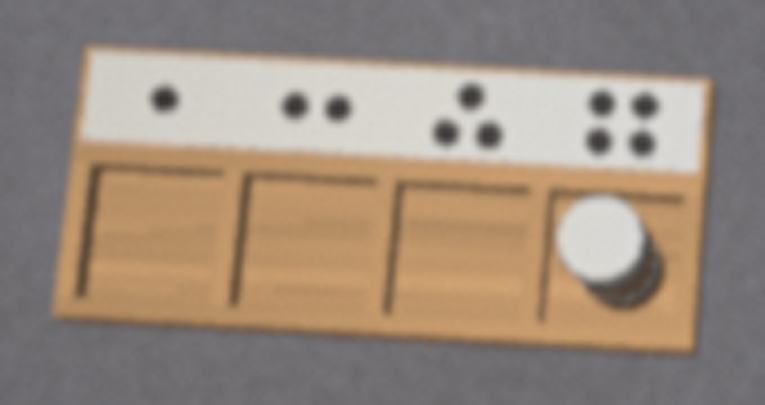

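Pocket 1 is the leftmost. The rack's outer corners in the crop are at (88,47), (712,78), (695,352) and (53,317). I'll cache the calibration, since the error came from calling it too often.

```bash
cat > cals.py <<'E'
from h import *
import pickle
pickle.dump({n:arm.calibration(n) for n in('top','side')},open('cal.pkl','wb'))
E
python3 cals.py
python3 - <<'E'
s=open('h.py').read()
s=s.replace("    c=arm.calibration(n); f=","    c=CAL[n]; f=")
s=s.replace("def cal(n)","import pickle,os\nCAL=pickle.load(open('cal.pkl','rb')) if os.path.exists('cal.pkl') else {}\ndef cal(n)",1)
s+='''
from scipy.optimize import least_squares
th=np.linspace(0,2*np.pi,40)
def silh(n,x,y,zt):
    P=np.array([proj(n,(x+17*np.cos(t),y+17*np.sin(t),z)) for t in th for z in(zt,zt-28)])
    h=cv2.convexHull(P.astype(np.float32)); m=cv2.moments(h); return np.array([m['m10']/m['m00'],m['m01']/m['m00']]),P.min(0),P.max(0)
'''
open('h.py','w').write(s)
E
cat > m.py <<'E'
from h import *
it=cv2.imread('pics/top0.png')[:,:,::-1].copy(); isd=cv2.imread('pics/side0.png')[:,:,::-1].copy()
B={'top':{'red':(464,203,499,235),'blue':(418,264,446,290),'yellow':(408,212,436,236),'green':(478,260,508,289)},
'side':{'red':(334,155,346,191),'blue':(364,174,377,211),'yellow':(322,170,341,208),'green':(370,156,386,189)}}
for c in HUE:
    meas={}
    for n,im in(('top',it),('side',isd)):
        M,st=caps(im,c,B[n][c]); ys,xs=np.nonzero(M); meas[n]=np.array([xs.mean(),ys.mean()]); print(c,n,st,meas[n].round(1))
    r=least_squares(lambda p:silh('top',p[0],p[1],135)[0]-meas['top'],[450,-150])
    r2=least_squares(lambda p:np.r_[silh('top',*p)[0]-meas['top'],silh('side',*p)[0]-meas['side']],[450,-150,135])
    rs=least_squares(lambda p:silh('side',p[0],p[1],135)[0]-meas['side'],[450,-150])
    print('   top',r.x.round(1),'side',rs.x.round(1),'both',r2.x.round(1),r2.fun.round(2))
C=np.array([(88,47),(712,78),(695,352),(53,317)])/4.5+np.array([115,220])-.4
W=np.array([back('top',u,20)[:2] for u in C]); print('rack',W.round(1),np.linalg.norm(W-np.roll(W,-1,0),axis=1).round(1))
m=np.array([(78,132),(78,-132),(-36,-132),(-36,132)])
f=lambda p:(p[:2]+m@np.array([[np.cos(p[2]),np.sin(p[2])],[-np.sin(p[2]),np.cos(p[2])]])-W).ravel()
r=least_squares(f,[450,250,0]); print(r.x,r.fun.round(1)); p=r.x
for k in range(4):
    y=96-64*k; q=(p[0]-np.sin(p[2])*y,p[1]+np.cos(p[2])*y); print('pocket',k+1,np.round(q,1),proj('side',(*q,5)).round(0),proj('top',(*q,5)).round(0))
W=np.array([back('top',u,45)[:2] for u in[(354,189),(519,168),(552,323),(380,347)]]);print(W.round(1),np.linalg.norm(W-np.roll(W,-1,0),axis=1))
E
python3 m.py
```

```text
red top [476 205  20  19 285] [486.2 213.6]
red side [333 154  13  15 174] [339.4 161. ]
   top [ 574.3 -270.2] side [ 569.4 -268.7] both [ 574.5 -272.2  131.5] [ 0.57  0.35 -0.9   0.44]
blue top [428 266  20  19 279] [437.5 274.4]
blue side [366 173  14  16 197] [372.1 180.4]
   top [ 470.1 -180.2] side [ 466.8 -176.9] both [ 469.3 -179.9  135.4] [-0.1   0.42 -0.6  -0.12]
yellow top [416 211  19  19 279] [425.3 219.5]
yellow side [326 170  14  17 204] [332.1 177.8]
   top [ 565.8 -164.8] side [ 558.7 -143.1] both [ 565.2 -165.7  134.8] [ 0.5   0.33 -0.91 -0.26]
green top [492 262  18  18 248] [500.3 270.7]
green side [372 157  13  14 160] [378.4 163.6]
   top [ 474.5 -286.4] side [ 454.7 -202.7] both [ 473.7 -286.4  133.2] [-0.26  0.6  -0.62  0.13]
rack [[581.1 367.9]
 [562.8 105.4]
 [447.8 112.6]
 [467.1 376.9]] [263.1 115.2 265.1 114.4]
[ 4.93749687e+02  2.42191273e+02 -7.11840190e-02] [-0.2  0.4 -0.6 -0.4  0.7  0.5  0.1 -0.5]
pocket 1 [500.6 337.9] [287. 373.] [150. 273.]
pocket 2 [496.  274.1] [302. 346.] [184. 275.]
pocket 3 [491.5 210.3] [315. 323.] [218. 277.]
pocket 4 [486.9 146.4] [326. 302.] [252. 278.]
[[ 646.4  -48.9]
 [ 681.7 -361.3]
 [ 390.5 -394.5]
 [ 353.9  -86.1]] [314.39881315 293.08590754 310.55794964 294.88222777]
```

```bash
cat >> h.py <<'E'
from scipy.spatial.transform import Rotation as R
def Rw(s): q=s['eef_rot']; return R.from_quat([q[1],q[2],q[3],q[0]])
def goalR(yaw): # tool y down, tool x at yaw in world
    x=np.array([np.cos(yaw),np.sin(yaw),0]); y=np.array([0,0,-1.]); return R.from_matrix(np.c_[x,y,np.cross(x,y)])
def plan(P,yaw,s=None,step=60,ang=.17):
    s=s or arm.read_state(); r=Rw(s); p=np.array(s['position']); P=np.array(P,float)
    g=goalR(yaw); 
    rows=[]; rv=(r.inv()*g).as_rotvec(); n=int(max(1,np.ceil(np.linalg.norm(P-p)/step),np.ceil(np.linalg.norm(rv)/ang)))
    for k in range(n):
        d=r.inv().apply((P-p)/n); rows.append(np.r_[d.round(1),(rv/n).round(3)]); r=r*R.from_rotvec(rv/n)
    return rows
def show(P,yaw,**k):
    s=arm.read_state(); print('t',s['time'],'pos',s['position'].round(1),'x',Rw(s).as_matrix()[:,0].round(3),'y',Rw(s).as_matrix()[:,1].round(3),'F',s['contact_force'].round(1),'op',round(s['opening'],1),'j',s['joint_pos'].round(2))
    for r in plan(P,yaw,s=s,**k): print(list(map(float,r)))
E
python3 -c "
from h import *
show((540,180,245),-.071); show((540,180,245),-.071+np.pi)"
```

```text
t 0.8 pos [153.8 554.  245.3] x [ 0.267  0.964 -0.   ] y [-0. -0. -1.] F [ 0.9 -0.2 -0.3] op 85.6 j [-1.34  0.71 -0.03  1.48  0.02  0.95 -0.08]
[-28.6, 0.0, -52.5, 0.0, 0.152, -0.0]
[-20.3, 0.0, -56.2, 0.0, 0.152, -0.0]
[-11.5, 0.0, -58.6, 0.0, 0.152, -0.0]
[-2.5, 0.0, -59.7, 0.0, 0.152, -0.0]
[6.6, 0.0, -59.4, 0.0, 0.152, -0.0]
[15.5, 0.0, -57.7, 0.0, 0.152, -0.0]
[24.1, 0.0, -54.7, 0.0, 0.152, -0.0]
[32.1, 0.0, -50.4, 0.0, 0.152, -0.0]
[39.4, 0.0, -44.9, 0.0, 0.152, -0.0]
t 0.8 pos [153.8 554.  245.3] x [ 0.267  0.964 -0.   ] y [-0. -0. -1.] F [ 0.9 -0.2 -0.3] op 85.6 j [-1.34  0.71 -0.03  1.48  0.02  0.95 -0.08]
[-23.4, 0.0, -42.9, -0.0, -0.161, -0.0]
[-29.9, 0.0, -38.6, -0.0, -0.161, -0.0]
[-35.8, 0.0, -33.3, -0.0, -0.161, -0.0]
[-40.6, 0.0, -27.2, -0.0, -0.161, -0.0]
[-44.5, 0.0, -20.3, -0.0, -0.161, -0.0]
[-47.1, 0.0, -12.9, -0.0, -0.161, -0.0]
[-48.6, 0.0, -5.2, -0.0, -0.161, -0.0]
[-48.8, 0.0, 2.7, -0.0, -0.161, -0.0]
[-47.7, 0.0, 10.4, -0.0, -0.161, -0.0]
[-45.5, 0.0, 18.0, -0.0, -0.161, -0.0]
[-42.0, 0.0, 25.0, -0.0, -0.161, -0.0]
```

move_arm --pt "-28.6 0 -52.5 0 0.152 0 -1" --pt "-20.3 0 -56.2 0 0.152 0 -1" --pt "-11.5 0 -58.6 0 0.152 0 -1" --pt "-2.5 0 -59.7 0 0.152 0 -1" --pt "6.6 0 -59.4 0 0.152 0 -1" --pt "15.5 0 -57.7 0 0.152 0 -1" --pt "24.1 0 -54.7 0 0.152 0 -1" --pt "32.1 0 -50.4 0 0.152 0 -1" --pt "39.4 0 -44.9 0 0.152 0 -1"

```text
time: 1.92
position: [543.3, 165.6, 245.0]
eef_rot: [0.708, -0.705, 0.036, -0.037]
contact_force: [0.7, 0.2, 1.0]
opening: 85.6
```

```bash
python3 -c "
from h import *
show((574,-270,245),-.071)"
```

```text
t 1.925 pos [543.3 165.6 245. ] x [ 0.995 -0.103  0.001] y [ 0.001  0.004 -1.   ] F [0.7 0.2 1. ] op 85.6 j [-0.5   0.72  0.3   1.52 -0.25  0.94 -0.23]
[9.5, -0.2, -53.8, -0.001, -0.004, 0.0]
[9.2, -0.2, -53.8, -0.001, -0.004, 0.0]
[9.0, -0.2, -53.8, -0.001, -0.004, 0.0]
[8.8, -0.1, -53.9, -0.001, -0.004, 0.0]
[8.6, -0.1, -53.9, -0.001, -0.004, 0.0]
[8.4, -0.1, -53.9, -0.001, -0.004, 0.0]
[8.1, -0.1, -54.0, -0.001, -0.004, 0.0]
[7.9, -0.0, -54.0, -0.001, -0.004, 0.0]
```

move_arm --pt "9.5 0 -53.8 0 -0.004 0 -1" --pt "9.2 0 -53.8 0 -0.004 0 -1" --pt "9 0 -53.8 0 -0.004 0 -1" --pt "8.8 0 -53.9 0 -0.004 0 -1" --pt "8.6 0 -53.9 0 -0.004 0 -1" --pt "8.4 0 -53.9 0 -0.004 0 -1" --pt "8.1 0 -50 0 -0.004 0 -1" --pt "7.9 0 -45 0 -0.004 0 -1" --pt "0 0 0 0 0 0 -1"

```text
time: 3.05
position: [574.6, -275.1, 242.6]
eef_rot: [0.707, -0.706, 0.027, -0.028]
contact_force: [0.5, 0.9, -0.5]
opening: 85.5
```

```bash
python3 - <<'E'
from h import *
show((574,-270,145),-.071,step=40)
snap('top','top1.png');snap('side','side1.png')
a=cv2.imread('pics/top1.png')[130:370,330:570]; b=cv2.imread('pics/side1.png')[90:290,230:470]
a=cv2.resize(a,(400,400)); b=cv2.resize(b,(400,333)); b=cv2.copyMakeBorder(b,0,67,0,0,cv2.BORDER_CONSTANT); cv2.imwrite('pics/c1.png',np.hstack([a,b]))
E
```

```text
t 3.05 pos [ 574.6 -275.1  242.6] x [ 0.997 -0.077  0.002] y [ 0.002  0.002 -1.   ] F [ 0.5  0.9 -0.5] op 85.5 j [ 0.31  0.82  0.22  1.24 -0.18  1.1   0.46]
[-0.4, 32.5, 1.6, -0.001, -0.002, 0.001]
[-0.4, 32.5, 1.6, -0.001, -0.002, 0.001]
[-0.4, 32.5, 1.6, -0.001, -0.002, 0.001]
```

View pics/c1.png

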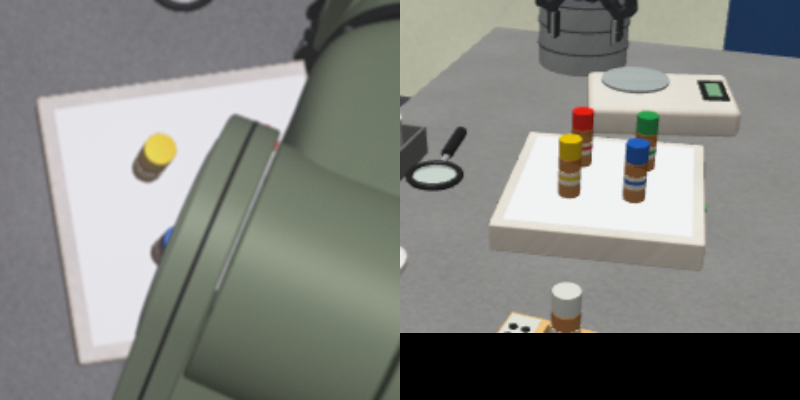

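The top view is blocked by the arm. The side view shows the open gripper centred above the red jar, within a few pixels. I'll descend in two stages.

move_arm --pt "-0.3 35 1.3 0 0 0 -1" --pt "-0.3 35 1.3 0 0 0 -1" --pt "-0.3 30 1.3 0 0 0 -1" --pt "0 15 0 0 0 0 -1" --pt "0 0 0 0 0 0 -1"

```text
time: 3.78
position: [577.7, -260.2, 126.6]
eef_rot: [0.709, -0.705, 0.021, -0.025]
contact_force: [-0.3, 0.8, 0.4]
opening: 85.8
```

```bash
python3 - <<'E'
from h import *
show((574,-271,98),-.071,step=20)
snap('side','side2.png')
b=cv2.imread('pics/side2.png')[60:240,260:460]; cv2.imwrite('pics/c2.png',cv2.resize(b,None,fx=3,fy=3,interpolation=cv2.INTER_CUBIC))
E
```

```text
t 3.775 pos [ 577.7 -260.2  126.6] x [ 0.998 -0.066  0.005] y [ 0.006  0.006 -1.   ] F [-0.3  0.8  0.4] op 85.8 j [ 0.3   0.95  0.18  1.39 -0.21  0.82  0.48]
[-1.6, 14.2, -5.6, -0.003, 0.002, 0.003]
[-1.5, 14.3, -5.6, -0.003, 0.002, 0.003]
```

View pics/c2.png

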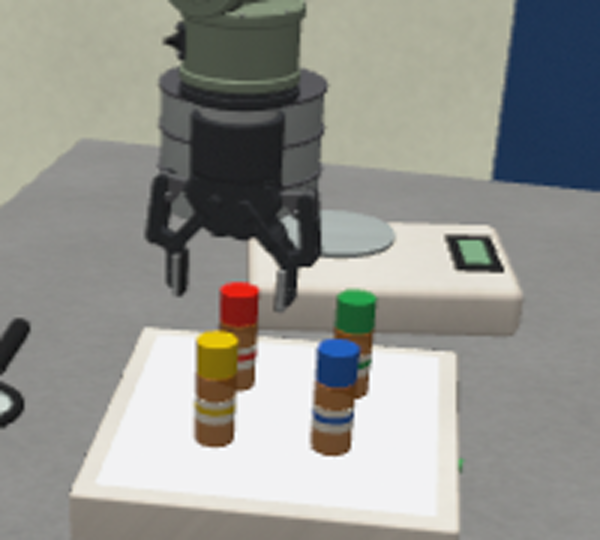

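The open fingers straddle the red cap, but the TCP has drifted about 10 mm toward +y. I'll correct sideways before going down.

move_arm --pt "-3 0 -10 -0.005 0 0.005 -1" --pt "0 0 0 0 0 0 -1"

```text
time: 4.08
position: [574.7, -271.3, 129.2]
eef_rot: [-0.706, 0.707, -0.022, 0.025]
contact_force: [0.2, 0.2, -0.1]
opening: 85.0
```

```bash
python3 - <<'E'
from h import *
show((574,-271,98),-.071,step=15)
E
```

```text
t 4.075 pos [ 574.7 -271.3  129.2] x [ 0.998 -0.066  0.004] y [ 0.003 -0.001 -1.   ] F [ 0.2  0.2 -0.1] op 85.0 j [ 0.31  0.95  0.18  1.38 -0.21  0.83  0.49]
[-0.3, 10.4, 0.1, 0.0, 0.002, 0.001]
[-0.3, 10.4, 0.1, 0.0, 0.002, 0.001]
[-0.3, 10.4, 0.1, 0.0, 0.002, 0.001]
```

move_arm --pt "-0.3 10 -1 0 0 0 -1" --pt "-0.3 10 -1 0 0 0 -1" --pt "-0.3 10 -1 0 0 0 -1" --pt "0 0 0 0 0 0 -1"

```text
time: 4.58
position: [573.6, -274.5, 97.0]
eef_rot: [-0.707, 0.707, -0.022, 0.025]
contact_force: [0.1, 0.7, -0.1]
opening: 85.5
```

```bash
python3 - <<'E'
from h import *
show((574,-271,98),-.071,step=15)
snap('side','side3.png')
b=cv2.imread('pics/side3.png')[60:240,260:460]; cv2.imwrite('pics/c3.png',cv2.resize(b,None,fx=3,fy=3,interpolation=cv2.INTER_CUBIC))
E
```

```text
t 4.575 pos [ 573.6 -274.5   97. ] x [ 0.998 -0.066  0.003] y [ 0.003 -0.001 -1.   ] F [ 0.1  0.7 -0.1] op 85.5 j [ 0.32  0.99  0.17  1.4  -0.21  0.77  0.5 ]
[0.2, -1.0, 3.5, 0.0, 0.005, 0.003]
```

View pics/c3.png

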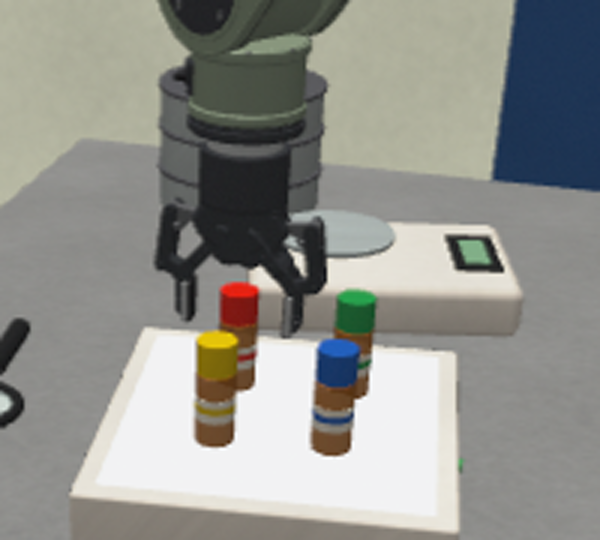

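The fingertips straddle the red cap, with their midpoint at about (237,325) on the jar axis at 238. I'll nudge by 3 mm and close.

move_arm --pt "0 -1 3 0 0 0 -1" --pt "0 0 0 0 0 0 0.2" --pt "0 0 0 0 0 0 1" --pt "0 0 0 0 0 0 1" --pt "0 0 0 0 0 0 1" --pt "0 0 0 0 0 0 1" --pt "0 0 0 0 0 0 1" --grip_force 40

```text
time: 5.5
position: [574.4, -271.3, 99.5]
eef_rot: [-0.706, 0.707, -0.021, 0.025]
contact_force: [-0.8, 0.5, 0.2]
opening: 33.2
```

```bash
python3 - <<'E'
from h import *
show((574,-271,98),-.071,step=15)
snap('side','side4.png')
b=cv2.imread('pics/side4.png')[60:240,260:460]; cv2.imwrite('pics/c4.png',cv2.resize(b,None,fx=3,fy=3,interpolation=cv2.INTER_CUBIC))
E
```

```text
t 5.5 pos [ 574.4 -271.3   99.5] x [ 0.998 -0.066  0.005] y [ 0.005 -0.001 -1.   ] F [-0.8  0.5  0.2] op 33.2 j [ 0.31  0.99  0.17  1.4  -0.21  0.76  0.5 ]
[-0.4, 1.5, 0.2, 0.001, 0.005, 0.005]
```

View pics/c4.png

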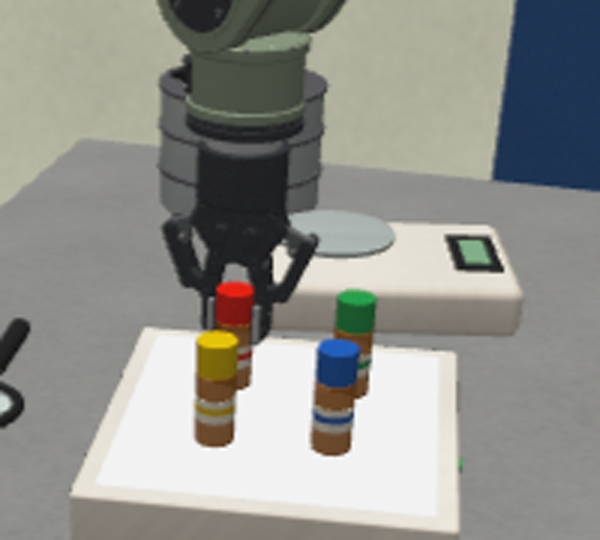

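The red jar is gripped (opening 33.2 mm). The cap moved about 1.3 px as the pads centred it. I'll lift and check whether it is upright.

move_arm --pt "0 -5 0 0 0 0 1" --pt "0 -20 0 0 0 0 1" --pt "0 -40 0 0 0 0 1" --pt "0 -40 0 0 0 0 1" --pt "0 -35 0 0 0 0 1" --pt "0 0 0 0 0 0 1"

```text
time: 6.3
position: [573.2, -271.2, 245.1]
eef_rot: [-0.706, 0.707, -0.022, 0.025]
contact_force: [-0.1, 0.1, -1.0]
opening: 33.2
```

```bash
python3 - <<'E'
from h import *
show((540,50,245),-.071)
snap('side','side5.png')
b=cv2.imread('pics/side5.png')[60:240,260:460]; cv2.imwrite('pics/c5.png',cv2.resize(b,None,fx=3,fy=3,interpolation=cv2.INTER_CUBIC))
E
```

```text
t 6.3 pos [ 573.2 -271.2  245.1] x [ 0.998 -0.066  0.005] y [ 0.005 -0.002 -1.   ] F [-0.1  0.1 -1. ] op 33.2 j [ 0.3   0.81  0.22  1.25 -0.18  1.09  0.47]
[-9.1, -0.1, 53.1, 0.0, 0.001, 0.001]
[-9.1, -0.1, 53.0, 0.0, 0.001, 0.001]
[-9.2, -0.1, 53.0, 0.0, 0.001, 0.001]
[-9.2, -0.0, 53.0, 0.0, 0.001, 0.001]
[-9.2, -0.0, 53.0, 0.0, 0.001, 0.001]
[-9.3, -0.0, 53.0, 0.0, 0.001, 0.001]
```

View pics/c5.png

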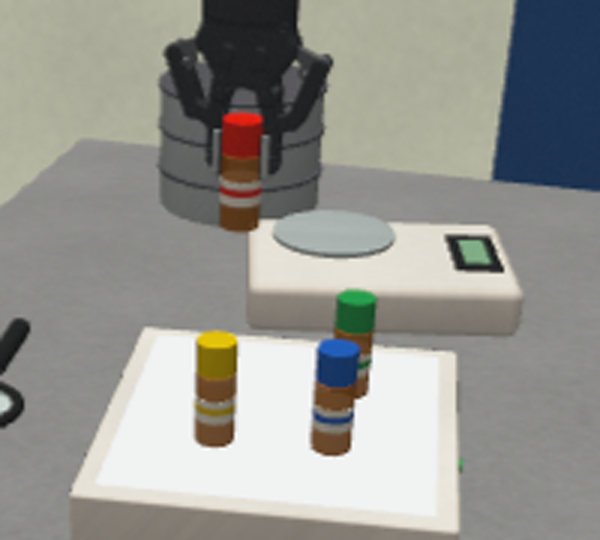

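The red jar hangs upright in the grip and the other three are untouched. On to pocket 1.

move_arm --pt "-4 0 30 0 0 0 1" --pt "-9.1 0 53 0 0 0 1" --pt "-9.2 0 53 0 0 0 1" --pt "-9.2 0 53 0 0 0 1" --pt "-9.2 0 53 0 0 0 1" --pt "-9.3 0 53 0 0 0 1" --pt "-9.3 0 53 0 0 0 1" --pt "-9.3 0 53 0 0 0 1"

```text
time: 7.35
position: [526.9, 142.7, 236.1]
eef_rot: [-0.706, 0.707, -0.028, 0.023]
contact_force: [0.5, -0.7, -0.5]
opening: 33.4
```

```bash
python3 -c "
from h import *
show((501,338,240),-.071,step=50)"
```

```text
t 7.35 pos [526.9 142.7 236.1] x [ 0.997 -0.073 -0.007] y [-0.007 -0.002 -1.   ] F [ 0.5 -0.7 -0.5] op 33.4 j [-0.47  0.7   0.29  1.6  -0.24  0.88 -0.17]
[-10.0, -1.0, 48.2, 0.001, -0.0, -0.002]
[-10.0, -1.0, 48.2, 0.001, -0.0, -0.002]
[-10.0, -1.0, 48.2, 0.001, -0.0, -0.002]
[-9.9, -1.0, 48.2, 0.001, -0.0, -0.002]
```

move_arm --pt "-8 -1 48 0 0 -0.002 1" --pt "-8 -1 48 0 0 -0.002 1" --pt "-8 -1 42 0 0 -0.002 1" --pt "-8 -1 30 0 0 -0.002 1" --pt "0 0 8 0 0 0 1" --pt "0 0 0 0 0 0 1"

```text
time: 8.1
position: [503.0, 329.2, 234.1]
eef_rot: [-0.704, 0.709, -0.026, 0.022]
contact_force: [-0.6, -0.6, -1.3]
opening: 33.5
```

```bash
python3 -c "
from h import *
show((500.6,338,110),-.071,step=30)"
```

```text
t 8.1 pos [503.  329.2 234.1] x [ 0.998 -0.067 -0.006] y [-0.007 -0.006 -1.   ] F [-0.6 -0.6 -1.3] op 33.5 j [-0.78  0.79  0.32  1.39 -0.27  1.01 -0.47]
[-0.5, 24.8, 1.9, 0.001, 0.001, -0.001]
[-0.5, 24.8, 1.9, 0.001, 0.001, -0.001]
[-0.5, 24.8, 1.8, 0.001, 0.001, -0.001]
[-0.5, 24.8, 1.8, 0.001, 0.001, -0.001]
[-0.6, 24.8, 1.8, 0.001, 0.001, -0.001]
```

move_arm --pt "-0.5 25 2 0.001 0 -0.001 1" --pt "-0.5 25 2 0.001 0 -0.001 1" --pt "-0.5 25 2 0.001 0 -0.001 1" --pt "-0.5 25 2 0.001 0 -0.001 1" --pt "-0.5 15 2 0.001 0 -0.001 1" --pt "0 0 0 0 0 0 1"

```text
time: 8.85
position: [503.0, 331.5, 115.2]
eef_rot: [-0.705, 0.708, -0.027, 0.026]
contact_force: [1.1, 0.1, -0.5]
opening: 33.0
```

```bash
python3 - <<'E'
from h import *
show((500.6,338,80),-.071,step=30)
for n in('top','side'): snap(n,n+'6.png')
s=arm.read_state()['position']
isd=cv2.imread('pics/side6.png')[:,:,::-1].copy()
M,st=caps(isd,'red',(240,230,330,400),0); ys,xs=np.nonzero(M); m=np.array([xs.mean(),ys.mean()]); print(st,m)
zt=s[2]+5+32
print(zt,least_squares(lambda p:silh('side',p[0],p[1],zt)[0]-m,s[:2]).x)
a=cv2.imread('pics/top6.png')[210:310,100:300]; b=cv2.imread('pics/side6.png')[230:410,210:390]
cv2.imwrite('pics/c6.png',np.hstack([cv2.resize(b,(420,420)),cv2.resize(a[:,:100],(380,420))]))
E
```

```text
t 8.85 pos [503.  331.5 115.2] x [ 0.997 -0.075 -0.001] y [-0.001 -0.005 -1.   ] F [ 1.1  0.1 -0.5] op 33.0 j [-0.77  0.94  0.27  1.52 -0.32  0.73 -0.43]
[-1.4, 17.6, 3.2, 0.003, -0.002, -0.0]
[-1.4, 17.6, 3.2, 0.003, -0.002, -0.0]
[271 296  22  29 513] [281.60038986 310.33918129]
153.4442624658607 [504.89052055 338.78570435]
```

View pics/c6.png

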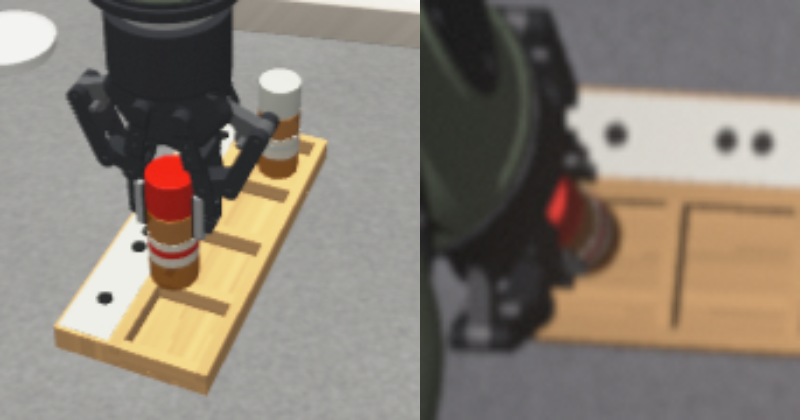

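The jar is above pocket 1 and needs about 6 mm more in +y and 2 mm less in x. The white jar is clear. I expect touchdown at a TCP z of about 59.5, which is the grasp height of 99.5 less the 40 mm level difference.

move_arm --pt "-2.5 10 6 0.003 0 0 1" --pt "0 10 0.5 0.001 0 0 1" --pt "0 0 0 0 0 0 1"

```text
time: 9.32
position: [501.7, 339.3, 96.3]
eef_rot: [0.707, -0.706, 0.026, -0.027]
contact_force: [0.1, -0.6, -1.1]
opening: 33.4
```

```bash
python3 - <<'E'
from h import *
show((500.6,338,62),-.071,step=15)
snap('side','side7.png')
b=cv2.imread('pics/side7.png')[260:410,230:380]
cv2.imwrite('pics/c7.png',cv2.resize(b,(600,600),interpolation=cv2.INTER_CUBIC))
E
```

```text
t 9.325 pos [501.7 339.3  96.3] x [ 0.997 -0.075  0.002] y [ 0.002  0.001 -1.   ] F [ 0.1 -0.6 -1.1] op 33.4 j [-0.77  0.97  0.26  1.52 -0.33  0.69 -0.44]
[-0.4, 11.4, -0.5, -0.0, -0.001, 0.001]
[-0.4, 11.4, -0.5, -0.0, -0.001, 0.001]
[-0.3, 11.4, -0.5, -0.0, -0.001, 0.001]
```

View pics/c7.png

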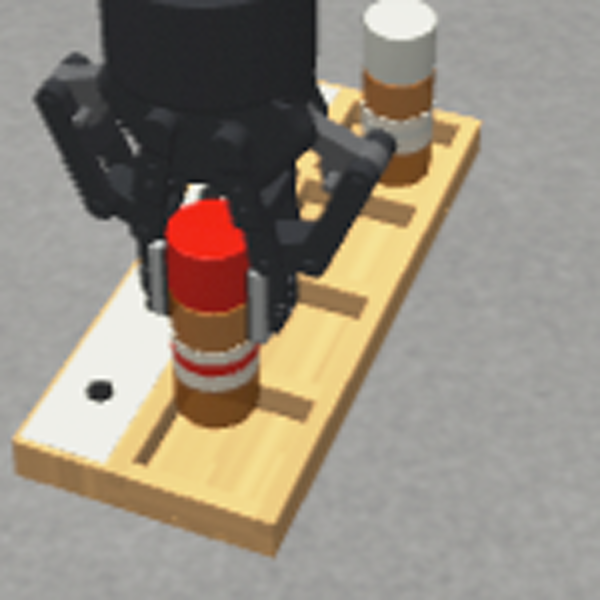

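The jar's base (about 40 mm above the table) is over pocket 1 and lined up with it. I'll keep going down.

move_arm --pt "-0.5 12 -0.7 0 0 0 1" --pt "-0.3 12 -0.7 0 0 0 1" --pt "0 4 0 0 0 0 1" --pt "0 0 0 0 0 0 1"

```text
time: 9.88
position: [501.0, 337.8, 66.6]
eef_rot: [0.707, -0.706, 0.026, -0.028]
contact_force: [-0.6, 0.7, -0.3]
opening: 33.3
```

```bash
python3 - <<'E'
from h import *
show((500.6,338,60),-.071,step=2)
snap('side','side8.png')
b=cv2.imread('pics/side8.png')[260:410,230:380]
cv2.imwrite('pics/c8.png',cv2.resize(b,(600,600),interpolation=cv2.INTER_CUBIC))
E
```

```text
t 9.875 pos [501.  337.8  66.6] x [ 0.997 -0.075  0.003] y [ 0.003  0.001 -1.   ] F [-0.6  0.7 -0.3] op 33.3 j [-0.76  1.01  0.24  1.54 -0.35  0.63 -0.42]
[-0.1, 1.6, 0.0, -0.0, -0.001, 0.001]
[-0.1, 1.6, 0.0, -0.0, -0.001, 0.001]
[-0.1, 1.6, 0.0, -0.0, -0.001, 0.001]
[-0.1, 1.6, 0.0, -0.0, -0.001, 0.001]
```

View pics/c8.png

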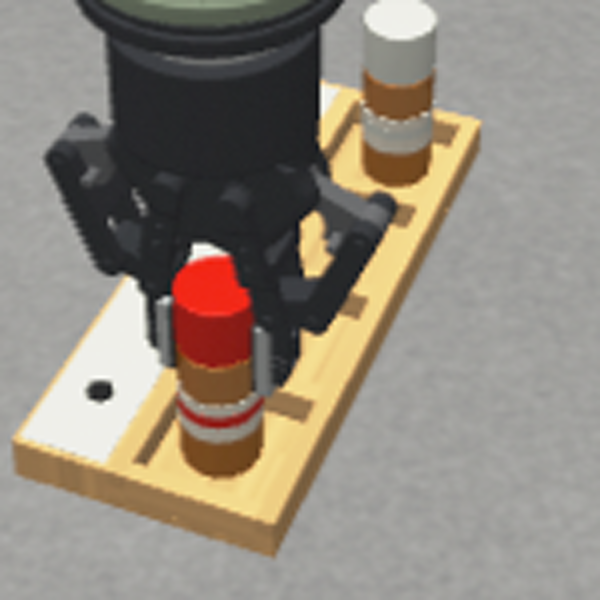

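The base is inside pocket 1's outline and just above the floor. I'll take small steps down and watch the force.

move_arm --pt "0 1.5 0 0 0 0 1" --pt "0 1.5 0 0 0 0 1" --pt "0 1 0 0 0 0 1" --pt "0 1 0 0 0 0 1"

```text
time: 10.42
position: [501.4, 338.1, 62.1]
eef_rot: [0.707, -0.706, 0.025, -0.028]
contact_force: [1.0, -0.1, -0.9]
opening: 33.2
```

move_arm --pt "0 1 0 0 0 0 1" --pt "0 0.5 0 0 0 0 1"

```text
time: 10.68
position: [501.4, 338.1, 60.5]
eef_rot: [0.707, -0.706, 0.025, -0.028]
contact_force: [0.2, -0.8, -0.6]
opening: 33.1
```

move_arm --pt "0 0.7 0 0 0 0 1" --pt "0 0.7 0 0 0 0 1"

```text
time: 10.92
position: [501.5, 338.3, 59.4]
eef_rot: [0.708, -0.706, 0.025, -0.028]
contact_force: [-2.3, 0.1, 12.8]
opening: 33.1
```

Contact at z = 59.4, as predicted, with 12.8 N. I'll release gently.

move_arm --pt "0 0 0 0 0 0 0.1" --pt "0 0 0 0 0 0 -0.3" --pt "0 0 0 0 0 0 -1" --pt "0 0 0 0 0 0 -1" --pt "0 0 0 0 0 0 -1"

```text
time: 11.55
position: [501.6, 338.3, 59.4]
eef_rot: [0.708, -0.706, 0.025, -0.028]
contact_force: [-0.5, -0.1, -1.2]
opening: 85.5
```

```bash
python3 - <<'E'
from h import *
show((500.6,338,60),-.071,step=2)
snap('side','side9.png')
b=cv2.imread('pics/side9.png')[260:410,230:380]
cv2.imwrite('pics/c9.png',cv2.resize(b,(600,600),interpolation=cv2.INTER_CUBIC))
E
```

```text
t 11.55 pos [501.6 338.3  59.4] x [ 0.997 -0.075  0.004] y [ 0.004  0.003 -1.   ] F [-0.5 -0.1 -1.2] op 85.5 j [-0.76  1.02  0.23  1.54 -0.35  0.62 -0.42]
[-0.9, -0.6, -0.3, -0.003, -0.004, 0.004]
```

View pics/c9.png

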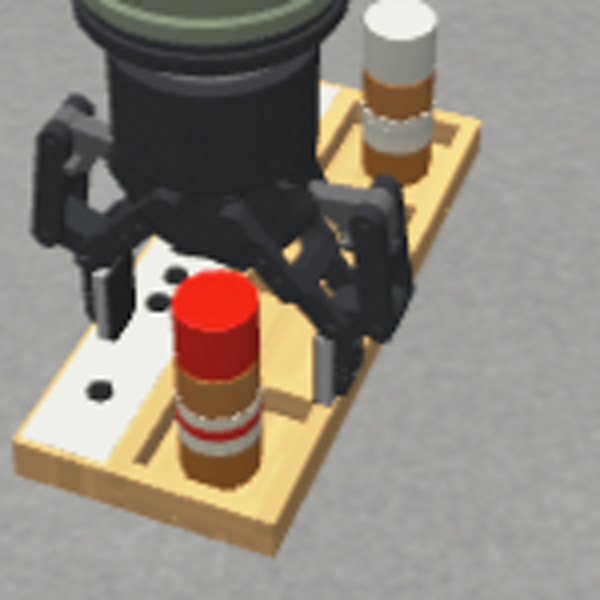

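The red jar stands upright in pocket 1, clear of both fingers. I'll lift straight up and then go to blue.

move_arm --pt "0 -15 0 0 0 0 -1" --pt "0 -30 0 0 0 0 -1" --pt "0 -50 0 0 0 0 -1" --pt "0 -50 0 0 0 0 -1" --pt "0 -35 0 0 0 0 -1" --pt "0 0 0 0 0 0 -1"

```text
time: 12.35
position: [500.7, 337.2, 250.5]
eef_rot: [0.708, -0.705, 0.024, -0.029]
contact_force: [0.9, 0.5, -0.6]
opening: 85.4
```

```bash
python3 -c "
from h import *
show((470,-180,240),-.071,step=52)"
```

```text
t 12.35 pos [500.7 337.2 250.5] x [ 0.997 -0.076  0.007] y [ 0.007  0.004 -1.   ] F [ 0.9  0.5 -0.6] op 85.4 j [-0.8   0.77  0.34  1.38 -0.27  1.03 -0.49]
[0.9, 0.8, -51.8, -0.0, -0.001, 0.001]
[0.8, 0.9, -51.8, -0.0, -0.001, 0.001]
[0.8, 0.9, -51.8, -0.0, -0.001, 0.001]
[0.8, 0.9, -51.8, -0.0, -0.001, 0.001]
[0.8, 0.9, -51.8, -0.0, -0.001, 0.001]
[0.7, 0.9, -51.8, -0.0, -0.001, 0.001]
[0.7, 1.0, -51.8, -0.0, -0.001, 0.001]
[0.7, 1.0, -51.8, -0.0, -0.001, 0.001]
[0.7, 1.0, -51.8, -0.0, -0.001, 0.001]
[0.6, 1.0, -51.8, -0.0, -0.001, 0.001]
```

move_arm --pt "0.9 0 -51 0 0 0.001 -1" --pt "0.8 0 -51 0 0 0.001 -1" --pt "0.8 0 -51 0 0 0.001 -1" --pt "0.8 0 -51 0 0 0.001 -1" --pt "0.8 0 -51 0 0 0.001 -1" --pt "0.7 0 -51 0 0 0.001 -1" --pt "0.7 0 -51 0 0 0.001 -1" --pt "0.7 0 -51 0 0 0.001 -1" --pt "0.7 0 -45 0 0 0 -1" --pt "0.6 0 -35 0 0 0 -1" --pt "0 0 -10 0 0 0 -1" --pt "0 0 0 0 0 0 -1"

```text
time: 13.85
position: [465.6, -175.2, 248.3]
eef_rot: [0.708, -0.705, 0.028, -0.025]
contact_force: [0.4, 0.0, 0.5]
opening: 85.4
```

```bash
python3 - <<'E'
from h import *
show((470,-180,140),-.071,step=40)
it=snap('top','top10.png');snap('side','side10.png')
try:
    M,st=caps(it,'red',(110,210,200,310),0); ys,xs=np.nonzero(M); m=np.array([xs.mean(),ys.mean()]); print(st,least_squares(lambda p:silh('top',p[0],p[1],95)[0]-m,[500,338]).x)
except Exception as e: print(e)
a=cv2.imread('pics/top10.png')[210:310,100:300]; b=cv2.imread('pics/side10.png')[60:260,240:440]
cv2.imwrite('pics/c10.png',np.hstack([cv2.resize(b,(400,400)),cv2.resize(a[:,:100],(400,400))]))
E
```

```text
t 13.85 pos [ 465.6 -175.2  248.3] x [ 0.997 -0.075 -0.004] y [-0.003  0.005 -1.   ] F [0.4 0.  0.5] op 85.4 j [ 0.16  0.6   0.24  1.76 -0.19  0.81  0.42]
[1.7, 36.1, -1.6, -0.001, -0.001, -0.001]
[1.7, 36.1, -1.6, -0.001, -0.001, -0.001]
[1.6, 36.1, -1.5, -0.001, -0.001, -0.001]
[125 255  24  21 383] [502.63203264 341.37236496]
```

View pics/c10.png

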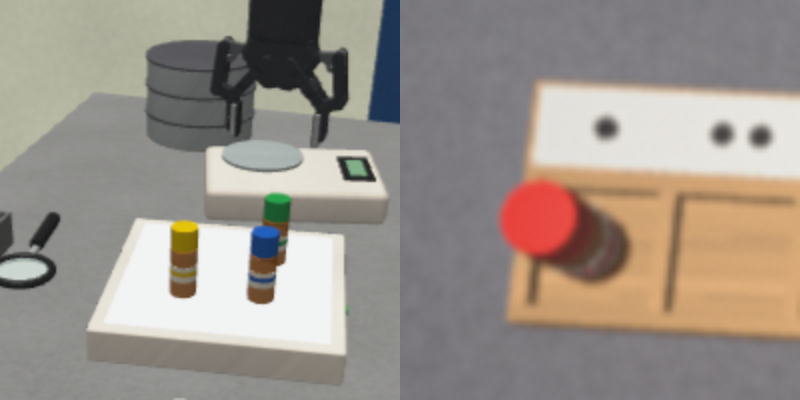

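The red jar stands in pocket 1; the top view measures it at (502.6, 341.4) against a pocket centre of (500.6, 337.9). The gripper is above the blue jar, so I'll descend.

move_arm --pt "2 30 -2.5 -0.002 0 0 -1" --pt "1.5 35 -2.5 0 0 0 -1" --pt "1.5 30 -3 0 0 0 -1" --pt "0 6 0 0 0 0 -1" --pt "0 0 0 0 0 0 -1"

```text
time: 14.58
position: [472.0, -176.6, 146.0]
eef_rot: [0.708, -0.705, 0.024, -0.023]
contact_force: [0.1, -1.4, -0.2]
opening: 85.3
```

```bash
python3 -c "
from h import *
show((470,-180,99),-.071,step=15)"
```

```text
t 14.575 pos [ 472.  -176.6  146. ] x [ 0.998 -0.066 -0.001] y [-0.001  0.004 -1.   ] F [ 0.1 -1.4 -0.2] op 85.3 j [ 0.2   0.77  0.17  1.86 -0.24  0.54  0.47]
[-0.4, 11.8, -0.9, -0.001, 0.001, -0.0]
[-0.4, 11.8, -0.9, -0.001, 0.001, -0.0]
[-0.4, 11.8, -0.9, -0.001, 0.001, -0.0]
[-0.4, 11.8, -0.9, -0.001, 0.001, -0.0]
```

move_arm --pt "-0.6 12 -1.7 -0.003 0 0 -1" --pt "-0.6 12 -1.2 0 0 0 -1" --pt "-0.5 12 -1 0 0 0 -1" --pt "-0.5 9 -1 0 0 0 -1" --pt "0 0 0 0 0 0 -1"

```text
time: 15.2
position: [469.9, -181.3, 99.5]
eef_rot: [0.707, -0.707, 0.023, -0.023]
contact_force: [1.1, -0.2, -0.6]
opening: 85.3
```

```bash
python3 - <<'E'
from h import *
show((470,-180,99),-.071,step=15)
snap('side','side11.png')
b=cv2.imread('pics/side11.png')[100:250,290:440]; cv2.imwrite('pics/c11.png',cv2.resize(b,(600,600),interpolation=cv2.INTER_CUBIC))
E
```

```text
t 15.2 pos [ 469.9 -181.3   99.5] x [ 0.998 -0.065  0.001] y [ 0.001  0.    -1.   ] F [ 1.1 -0.2 -0.6] op 85.3 j [ 0.23  0.85  0.13  1.9  -0.25  0.41  0.49]
[-0.0, 0.5, 1.3, -0.0, 0.006, 0.001]
```

View pics/c11.png

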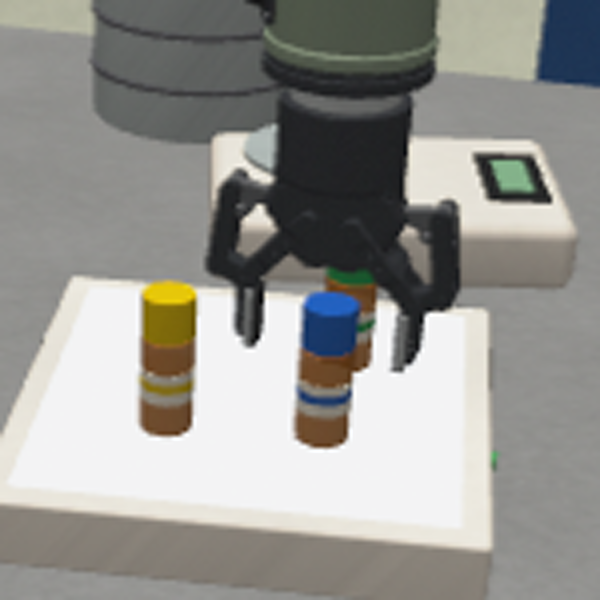

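The blue jar (axis at about column 328) sits midway between the fingertips (250 and 403), and yellow and green are clear. I'll close.

move_arm --pt "0 0 0.8 0 0 0 0" --pt "0 0 0 0 0 0 0.3" --pt "0 0 0 0 0 0 1" --pt "0 0 0 0 0 0 1" --pt "0 0 0 0 0 0 1" --pt "0 0 0 0 0 0 1" --pt "0 0 0 0 0 0 1" --grip_force 40

```text
time: 16.12
position: [470.5, -180.5, 100.6]
eef_rot: [-0.707, 0.707, -0.022, 0.024]
contact_force: [-0.2, -0.4, -1.4]
opening: 33.2
```

move_arm --pt "0 -5 0 0 0 0 1" --pt "0 -20 0 0 0 0 1" --pt "0 -40 0 0 0 0 1" --pt "0 -40 0 0 0 0 1" --pt "0 -35 0 0 0 0 1" --pt "0 0 0 0 0 0 1"

```text
time: 16.88
position: [469.8, -180.4, 246.4]
eef_rot: [-0.707, 0.707, -0.022, 0.024]
contact_force: [-0.4, 0.3, -1.3]
opening: 33.3
```

```bash
python3 - <<'E'
from h import *
show((496,274,245),-.071,step=50)
snap('side','side12.png')
b=cv2.imread('pics/side12.png')[80:250,280:450]; cv2.imwrite('pics/c12.png',cv2.resize(b,(500,500),interpolation=cv2.INTER_CUBIC))
E
```

```text
t 16.875 pos [ 469.8 -180.4  246.4] x [ 0.998 -0.065  0.002] y [ 0.002 -0.    -1.   ] F [-0.4  0.3 -1.3] op 33.3 j [ 0.17  0.61  0.24  1.75 -0.19  0.8   0.43]
[-0.4, 0.1, 45.5, 0.0, 0.001, 0.0]
[-0.4, 0.1, 45.5, 0.0, 0.001, 0.0]
[-0.4, 0.1, 45.5, 0.0, 0.001, 0.0]
[-0.4, 0.1, 45.5, 0.0, 0.001, 0.0]
[-0.5, 0.1, 45.5, 0.0, 0.001, 0.0]
[-0.5, 0.1, 45.5, 0.0, 0.001, 0.0]
[-0.5, 0.1, 45.5, 0.0, 0.001, 0.0]
[-0.5, 0.1, 45.5, 0.0, 0.001, 0.0]
[-0.6, 0.1, 45.5, 0.0, 0.001, 0.0]
[-0.6, 0.1, 45.5, 0.0, 0.001, 0.0]
```

View pics/c12.png

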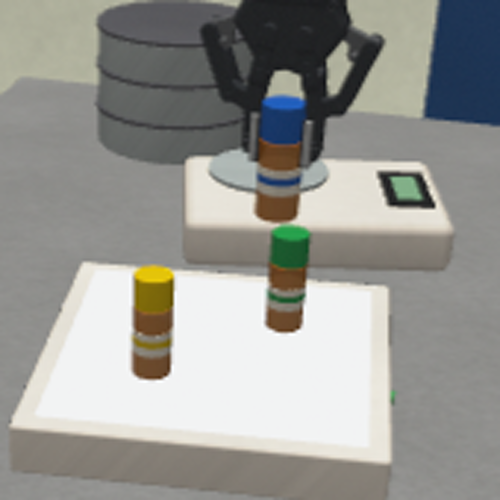

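The blue jar is held upright, and yellow and green are still standing. Now to pocket 2, with touchdown expected at a TCP z of about 60.6.

move_arm --pt "0 0 30 0 0 0 1" --pt "-0.4 0 46 0 0 0 1" --pt "-0.4 0 48 0 0 0 1" --pt "-0.4 0 48 0 0 0 1" --pt "-0.5 0 48 0 0 0 1" --pt "-0.5 0 48 0 0 0 1" --pt "-0.5 0 48 0 0 0 1" --pt "-0.5 0 48 0 0 0 1" --pt "-0.5 0 40 0 0 0 1" --pt "-0.5 0 25 0 0 0 1" --pt "0 0 10 0 0 0 1" --pt "0 0 0 0 0 0 1"

```text
time: 18.42
position: [490.4, 270.4, 233.0]
eef_rot: [-0.705, 0.709, -0.03, 0.019]
contact_force: [0.9, -0.6, -1.3]
opening: 32.7
```

```bash
python3 - <<'E'
from h import *
show((496,274,140),-.071,step=30)
E
```

```text
t 18.425 pos [490.4 270.4 233. ] x [ 0.998 -0.068 -0.015] y [-0.016 -0.005 -1.   ] F [ 0.9 -0.6 -1.3] op 32.7 j [-0.72  0.73  0.33  1.55 -0.28  0.93 -0.37]
[1.7, 23.2, 1.1, 0.002, 0.001, -0.004]
[1.6, 23.2, 1.1, 0.002, 0.001, -0.004]
[1.5, 23.2, 1.1, 0.002, 0.001, -0.004]
[1.4, 23.2, 1.0, 0.002, 0.001, -0.004]
```

move_arm --pt "2.2 23 1.5 0.003 0 -0.008 1" --pt "2 23 1.5 0.002 0 -0.006 1" --pt "2 23 1.5 0.002 0 -0.002 1" --pt "1 15 1 0 0 0 1" --pt "0 0 0 0 0 0 1"

```text
time: 19.05
position: [498.9, 268.7, 146.7]
eef_rot: [-0.706, 0.707, -0.026, 0.027]
contact_force: [-0.7, 0.2, -1.1]
opening: 32.8
```

```bash
python3 - <<'E'
from h import *
show((496,274,100),-.071,step=15)
E
```

```text
t 19.05 pos [498.9 268.7 146.7] x [ 0.997 -0.075  0.002] y [ 0.002 -0.002 -1.   ] F [-0.7  0.2 -1.1] op 32.8 j [-0.69  0.85  0.28  1.64 -0.32  0.7  -0.33]
[-0.8, 11.7, 1.3, 0.0, -0.001, 0.0]
[-0.8, 11.7, 1.3, 0.0, -0.001, 0.0]
[-0.8, 11.7, 1.3, 0.0, -0.001, 0.0]
[-0.8, 11.7, 1.3, 0.0, -0.001, 0.0]
```

move_arm --pt "-1.5 8 2 0 0 0 1" --pt "-1 12 1.5 0 0 0 1" --pt "-0.5 14 0.5 0 0 0 1" --pt "0 10 0 0 0 0 1" --pt "0 0 0 0 0 0 1"

```text
time: 19.68
position: [496.4, 273.0, 100.7]
eef_rot: [-0.706, 0.707, -0.026, 0.028]
contact_force: [-0.1, -0.6, -1.0]
opening: 33.3
```

```bash
python3 - <<'E'
from h import *
show((496,272.5,64),-.071,step=12)
snap('side','side13.png');snap('top','top13.png')
b=cv2.imread('pics/side13.png')[250:410,230:390];a=cv2.imread('pics/top13.png')[210:310,110:210]
cv2.imwrite('pics/c13.png',np.hstack([cv2.resize(b,(400,400),interpolation=cv2.INTER_CUBIC),cv2.resize(a,(400,400))]))
E
```

```text
t 19.675 pos [496.4 273.  100.7] x [ 0.997 -0.075  0.003] y [ 0.003 -0.001 -1.   ] F [-0.1 -0.6 -1. ] op 33.3 j [-0.69  0.91  0.25  1.67 -0.35  0.6  -0.32]
[-0.1, 9.2, -0.1, 0.0, -0.001, 0.001]
[-0.1, 9.2, -0.1, 0.0, -0.001, 0.001]
[-0.1, 9.2, -0.1, 0.0, -0.001, 0.001]
[-0.1, 9.2, -0.1, 0.0, -0.001, 0.001]
```

View pics/c13.png

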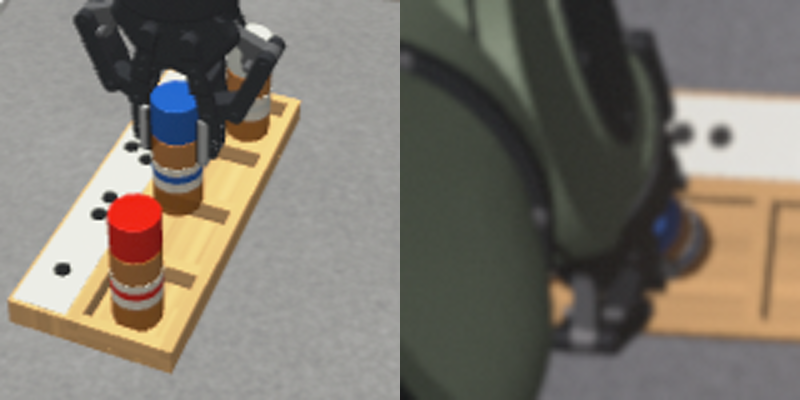

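The blue jar hangs upright over pocket 2, and the gripper body is well above the red cap. I'll go down.

move_arm --pt "-0.3 10 -0.2 0 0 0 1" --pt "-0.3 12 -0.2 0 0 0 1" --pt "-0.2 10 0 0 0 0 1" --pt "0 2 0 0 0 0 1" --pt "0 0 0 0 0 0 1"

```text
time: 20.4
position: [496.1, 272.7, 65.3]
eef_rot: [-0.706, 0.707, -0.025, 0.028]
contact_force: [-0.3, 0.1, -0.3]
opening: 33.1
```

```bash
python3 - <<'E'
from h import *
show((496,272.5,61),-.071,step=12)
snap('side','side14.png')
b=cv2.imread('pics/side14.png')[250:410,230:390]
cv2.imwrite('pics/c14.png',cv2.resize(b,(500,500),interpolation=cv2.INTER_CUBIC))
E
```

```text
t 20.4 pos [496.1 272.7  65.3] x [ 0.997 -0.075  0.004] y [ 0.004 -0.001 -1.   ] F [-0.3  0.1 -0.3] op 33.1 j [-0.67  0.97  0.22  1.69 -0.36  0.52 -0.3 ]
[-0.1, 4.3, -0.2, 0.0, -0.004, 0.004]
```

View pics/c14.png

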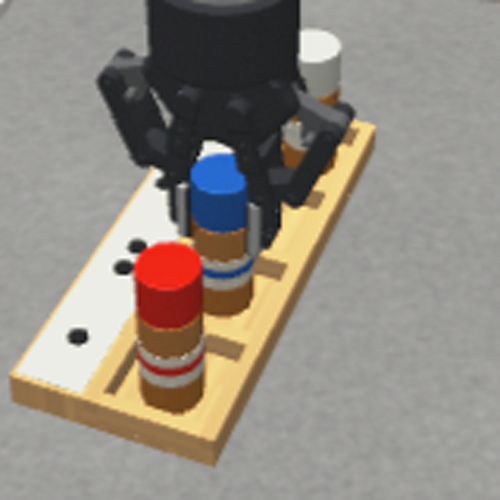

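The blue jar is lined up inside pocket 2, just above the floor. I'll lower the last few millimetres in small steps.

move_arm --pt "0 1.3 0 0 0 0 1" --pt "0 1.2 0 0 0 0 1" --pt "0 1 0 0 0 0 1"

```text
time: 20.82
position: [496.4, 273.0, 62.3]
eef_rot: [0.707, -0.707, 0.025, -0.028]
contact_force: [0.2, -0.6, -1.1]
opening: 33.0
```

move_arm --pt "0 0.7 0 0 0 0 1" --pt "0 0.6 0 0 0 0 1"

```text
time: 21.08
position: [496.5, 273.0, 61.0]
eef_rot: [0.707, -0.707, 0.025, -0.028]
contact_force: [-0.2, 0.3, -1.0]
opening: 33.2
```

move_arm --pt "0 0.5 0 0 0 0 1" --pt "0 0.4 0 0 0 0 1"

```text
time: 21.32
position: [496.5, 273.0, 60.3]
eef_rot: [0.707, -0.706, 0.025, -0.028]
contact_force: [-2.0, 0.2, 11.1]
opening: 33.1
```

Contact at z = 60.3 with 11 N. Release.

move_arm --pt "0 0 0 0 0 0 0.1" --pt "0 0 0 0 0 0 -0.3" --pt "0 0 0 0 0 0 -1" --pt "0 0 0 0 0 0 -1" --pt "0 0 0 0 0 0 -1"

```text
time: 21.95
position: [496.6, 273.0, 60.3]
eef_rot: [0.707, -0.706, 0.025, -0.028]
contact_force: [-0.5, -0.7, 0.1]
opening: 85.3
```

```bash
python3 - <<'E'
from h import *
show((496,272.5,61),-.071,step=12)
snap('side','side15.png')
b=cv2.imread('pics/side15.png')[250:410,230:390]
cv2.imwrite('pics/c15.png',cv2.resize(b,(500,500),interpolation=cv2.INTER_CUBIC))
E
```

```text
t 21.95 pos [496.6 273.   60.3] x [ 0.997 -0.075  0.006] y [ 0.006  0.    -1.   ] F [-0.5 -0.7  0.1] op 85.3 j [-0.67  0.98  0.22  1.69 -0.37  0.51 -0.3 ]
[-0.6, -0.7, -0.6, -0.001, -0.004, 0.006]
```

View pics/c15.png

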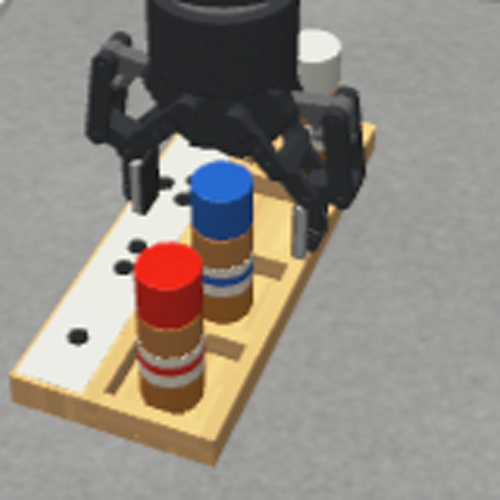

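The blue jar stands free in pocket 2. I'll retreat straight up and then back toward the light-box side, so both cameras can see the rack.

move_arm --pt "0 -15 0 0 0 0 -1" --pt "0 -30 0 0 0 0 -1" --pt "0 -50 0 0 0 0 -1" --pt "0 -50 0 0 0 0 -1" --pt "0 -40 0 0 0 0 -1" --pt "0 0 -40 0 0 0 -1" --pt "0 0 -55 0 0 0 -1" --pt "0 0 -55 0 0 0 -1" --pt "0 0 -55 0 0 0 -1" --pt "0 0 -50 0 0 0 -1" --pt "0 0 -20 0 0 0 -1" --pt "0 0 0 0 0 0 -1"

```text
time: 23.5
position: [472.8, -10.5, 262.0]
eef_rot: [0.708, -0.705, 0.022, -0.032]
contact_force: [-0.7, 0.7, -0.6]
opening: 85.3
```

```bash
python3 - <<'E'
from h import *
s=arm.read_state(); print(s['position'],s['time'],abs(s['joint_vel']).max())
it=snap('top','top16.png'); isd=snap('side','side16.png')
for c,bb,g in(('red',(110,210,165,310),[500,338]),('blue',(140,210,215,310),[496,274])):
    M,st=caps(it,c,bb,0); ys,xs=np.nonzero(M); m=np.array([xs.mean(),ys.mean()]); print(c,st,least_squares(lambda p:silh('top',p[0],p[1],95)[0]-m,g).x)
a=it[150:360,100:570,::-1]; b=isd[140:410,200:460,::-1]
cv2.imwrite('pics/c16.png',np.hstack([cv2.resize(a,(500,224)),np.zeros((224,0,3),np.uint8),cv2.resize(b,(216,224))]))
cv2.imwrite('pics/c16b.png',cv2.resize(b,(560,580)))
E
```

```text
[472.76495702 -10.50508046 261.98763783] 23.5 0.01145822896130759
red [125 255  24  21 386] [502.66839611 341.26382699]
blue [164 258  19  19 269] [498.48397892 276.3303946 ]
```

View pics/top16.png

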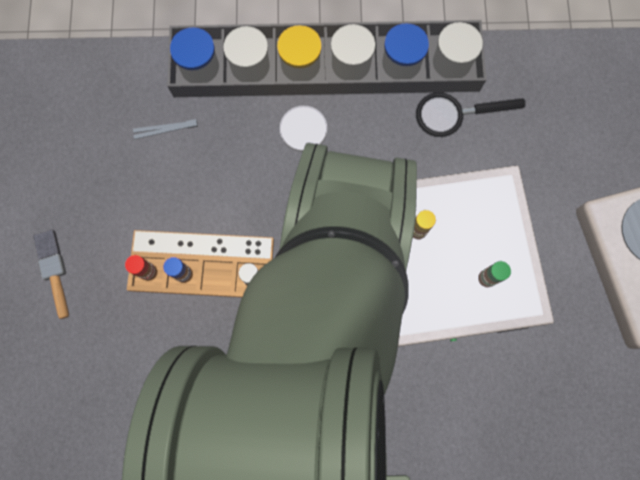

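View pics/c16b.png

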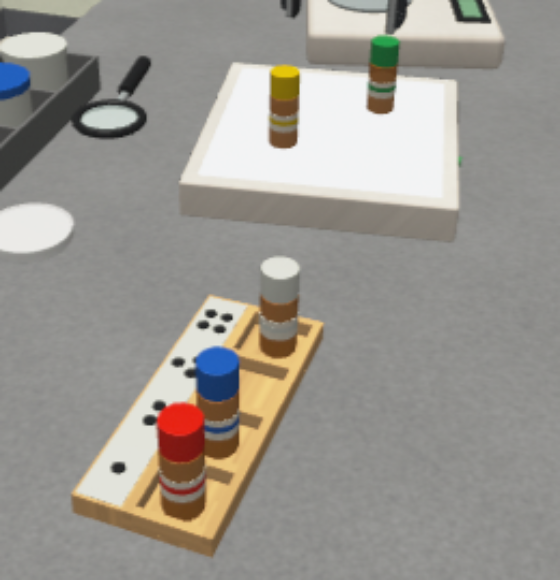

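Red stands at (502.7, 341.3) in pocket 1 and blue at (498.5, 276.3) in pocket 2, each about 3 to 4 mm from the pocket centre and upright. The yellow, green and white jars have not moved and nothing is touching the robot, so I'll hand in.

```bash
python3 -c "
from plant import arm
print(arm.job_done())"
```

```text
the job is handed in; nothing more can be done
None
```

Both jars are in the rack in the order asked: red in pocket 1, then blue in pocket 2. I handed the job in at about 24 s of the 59 s allowed; the hand-in gives no verdict.

- **Placing:** I lowered each jar in steps of 1.5 mm or less until it touched the floor, with readings of about 13 N for red and 11 N for blue. Both touched within 0.3 mm of the height I expected, and I then released them and lifted straight up.
- **Last checks:** The final top view put red at (502.7, 341.3) mm and blue at (498.5, 276.3) mm. That is about 4 mm and 3 mm from their pocket centres, with 11 mm of clearance on each side. Both stood upright with the gripper clear. Yellow, green and white looked unmoved in the final pictures.
- **What disagreed:**
    - For jars on the light box, the side camera alone differed from the top camera by about 4 to 6 mm for red and blue, and by more for yellow and green. I worked from the top view.
    - The light box measured about 2–3% smaller than its stated size, but the rack matched its size to about 1 mm.
    - The arm drifted up to about 10 mm on fast moves, which I corrected before each grasp and placing.

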